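# Roll a transport roller up the ramp into its inspection cradle

## Task

The blue transport roller lies on the shelf at the foot of the loading ramp of the inspection cradle. Without gripping or lifting it, push it slowly and steadily with the fingertips up the ramp, staying behind it so that it never runs free or rolls back, until it drops onto the four small support wheels at the end stop in front of the camera. Leave it lying there, still and clear of the hand, and do not disturb the other things on the bench.

Things in the scene. Friction and masses are not known exactly. Their poses are not given: they have to be found in the camera images.
- roller_center (a point): Centre of the blue roller: slippery blue cylinder, diameter 47 mm, between two steel end collars, diameter 50 mm, 14 mm wide; 120 mm long overall, 0.3 to 0.54 kg. It runs on the collars (centre 25 mm above the track) and rolls very freely. y is its axis; x and z turn as it rolls. At the start it lies still on the level shelf, 20 to 35 mm before the ramp's foot, up to 0.04 rad askew.
- foot (a point): Foot of the ramp, midway across, on the track, 18 mm above the bench. x points level along the fixed cradle, uphill; y across, to the left; z up. Level shelf from x = -75 to 0 mm with a 4 mm lip at its rear end. Ramp: flat, 8 degrees, x = 0 to 130 mm, 18.3 mm higher at its top. Guides 26 mm high along both sides, inner faces 62 mm from the middle. Open from above and from the rear.
- ramp: The ramp plate, fixed to the cradle: origin at foot, but x points up along the slope (8 degrees above level), y across, z square to its surface. A roller lying on the ramp has its centre at z = 25 mm.
- nest (a point): Where the roller's centre lies when home: 159 mm beyond foot along its level x, 38.9 mm higher than foot; same axes as foot. The collars then rest on four free-turning grey wheels, diameter 20 mm, on two cross shafts 17 mm before and beyond this point. The wheel tops are level with the ramp's top; pushed over the near pair, the roller drops 4.4 mm between the pairs by itself and stays.
- stop (a point): End stop: midway between the faces of two black rubber buffers, 25.5 mm beyond nest at the height of the roller's axis (0.5 mm beyond the seated collars); same axes as foot. A small camera on a column stands farther on, nothing of it nearer than 25 mm beyond this point, and reaches about 200 mm above the bench.
- spare_roller: Bystander: white roller of the same make standing on end on the bench beside the cradle, diameter 50 mm, height 120 mm, 145 to 175 mm left (+y) of the cradle's middle line. Origin: centre of its underside.
- ring_gauge: Bystander: steel ring lying flat on the bench 135 to 165 mm right (-y) of the cradle's middle line, outside diameter 64 mm, height 18 mm. Origin: centre of its underside.
- loupe: Bystander: black magnifier standing on the bench 135 to 165 mm right (-y) of the cradle's middle line, farther on than the ring, diameter 42 mm, height 46 mm. Origin: centre of its underside.
- solvent: Bystander: white bottle with a red cap, diameter 62 mm, height 170 mm, far to the right or left on the bench. Origin: centre of its underside.
- wafer_box: Bystander: flat round wafer box, diameter 122 mm, height 23 mm, far to the right or left on the bench. Origin: centre of its underside.
- vacuum_pen: Bystander: pen-shaped vacuum pick-up lying on the bench, 155 mm long, 14 mm thick, far to the left or right. Origin: on the bench below its middle.
- hex_driver: Bystander: screwdriver with a yellow handle lying on the bench, 170 mm long, far to the left or right. Origin: on the bench below its middle.
Things that resemble listed ones, but are neither listed nor needed, are in the scene too. Of the things like the part that bears roller_center, leave any that is yellow; of the rest the larger one is meant.

How it is judged (in metres and radians):
On the way, in this order (a step that is already met when the one before it is completed fails the run):
1. the roller is on its way up the ramp, pushed by the fingers (x of roller_center in the frame of ramp between 0.02 and 0.125 m and z of roller_center in the frame of ramp below 0.03 m and contact force between the fingers and roller above 0.05 N), for 0.1 s.
2. the roller has dropped onto the support wheels at the end stop (x of roller_center in the frame of nest between -0.003 and 0.003 m and y of roller_center in the frame of nest between -0.006 and 0.006 m and z of roller_center in the frame of nest between -0.003 and 0.003 m and angle between the y axis of roller_center and the y axis of nest, either way round below 0.06 rad), for 0.2 s.
At the end, for the whole second after the job is handed in: The roller lies on the four support wheels: its centre within 3 mm of the nest point along the cradle and in height and within 6 mm across, its axis within 0.06 rad of square, at rest (under 10 mm/s, 0.3 rad/s) (all of step 2 and linear speed of roller below 0.01 m/s and angular speed of roller below 0.3 rad/s); the robot touches nothing.
It fails at once if the roller runs free on the ramp: it moves faster than 0.2 m/s there with no finger on it (as when it has rolled back some 2 cm, or was knocked up the ramp) (x of roller_center in the frame of ramp between 0.005 and 0.125 m and linear speed of roller above 0.2 m/s and contact force between the fingers and roller below 0.005 N).
It fails at once if the roller is lifted more than about 12 mm off its track (z of roller_center in the frame of ramp above 0.043 m).
It fails at once if the roller falls off the cradle (height (world z) of roller_center below 0.035 m).
It fails at once if another thing on the bench is disturbed (moved more than 10 mm) (distance of any of spare_roller, ring_gauge, loupe, solvent, wafer_box, vacuum_pen, hex_driver from where it was at the start of the episode above 0.01 m).
It also fails if it takes over 40 s, if anything falls off the work surface, if the arm or the gripper's body presses on something with over 40 N, if the wrist force passes 120 N, or if a joint passes its speed limit or range.

## Robot

A 6-joint arm with a two-finger parallel gripper is mounted at the origin on the work surface. World frame = base frame: x ahead of the robot, y to its left, z up, the work surface at z = 0. Lengths are in mm, angles in rad, forces in N, time in s.
With the tool pointing down it reaches from about 350 to 775 mm from the base axis. Payload 7.3 kg.
Tool frame: the origin (TCP) lies midway between the tips of the shut fingers; the grasp point (between the pads) lies 19 mm behind it (bot.tcp_to_grasp is the distance from the TCP to the grasp point, in mm); z points along the fingers, y is the line along which they close (so a half turn about z gives the same grasp; the last joint's range is limited). The gripper opens to 92 mm and grips with 3 to 60 N. Pads are 19 mm wide; open, the fingers measure 130 mm over their backs; the gripper's body (75 mm by 190 mm) begins 47 mm behind the grasp point.
Start: joints at [1.017, 0.342, 1.524, -0, 1.275, -0.146], TCP at [208.2, 481.977, 189.141] pointing down, gripper open.
Joint ranges: [-2.53, 2.53], [-0.77, 2.02], [0.04, 2.7], [-1, 4.14], [0.28, 2.66], [-3.11, 3.11]. Speed limits (rad/s): [2.57, 2.57, 3.14, 3.14, 3.14, 3.14].

## Interface

Orientations are given as [roll, pitch, yaw] about the fixed x, y, z axes, in that order (R = Rz(yaw) Ry(pitch) Rx(roll)).
In Python, from plant import bot, viewer gives the robot as it stands. The module is installed in compiled form; this text tells all that it offers.
- The arm moves only by the shell command python3 -m handwheel 'ROWS'. ROWS is text: rows parted by semicolons, each of 7 numbers parted by spaces: the shift along the tool's x, y, z scaled (see below), then the turn, a rotation vector about the tool's x, y, z scaled (see below), then the opening, from -1 (shut) to 1 (fully open), so that 0 is half open. In form: tx ty tz rx ry rz gripper; .... A call has 1 to 8 rows; each row is the pose to reach, as a shift and turn from the pose commanded when the call began, along the tool's axes at that moment, turning the shorter way round; what a row does not reach only later rows make up. The controller multiplies each number of a shift by 10 cm and each number of a turn by pi rad. A row lasts 1/12 s, in which the tool goes at most 41.7 mm and 7.16 degrees, less where a joint would pass 70% of its speed; a pose out of reach is approached as far as the arm can. A call with a number of a shift or a turn outside -1 to 1 is refused whole. A call with a gripper value outside its range is refused whole. The fingers move at their own pace and stop on an object; the grip force is fixed at half the most. Time passes only in rows, so rows that repeat a pose let the fingers close. It gives the time, the measured TCP pose, the force, the opening and the grip force at its end, in the units of the state.
- bot.get_obs(): the state, without advancing time (a new reading comes with each control period).
- viewer.capture(name): name is "scene" or "top" or "wrist"; returns a dict with "frame" (480x640x3 uint8, red, green, blue), "fov_y" (degrees; the focal length in pixels is half the picture's height over the tangent of half this angle, whatever the lens; pixels are square), "cx", "cy" (the principal point, pixels), "T" (4x4, takes a point from camera to world coordinates). Camera axes: x right, y down, z forward; pixel columns grow to the right and rows downward; lengths in mm; the calibration is good to about 2 mm. A picture is of the moment at which its call begins. There is no depth.
- bot.close_job(): hands the job in; it is judged then, once.
Trained networks look in a picture, given as the dict that the camera call returned (one of the last four; its "shot" number tells which), for a name from the list of things; names that differ only in an ending like _2 or _b are one class to them, and where a whole thing is asked for, a point or a joint stands for the part that bears it (a point fixed in the world has none). Each returns a list of dicts, best first, with "score" (0 to 1); they miss things now and then, are a little off and sometimes report something else, mostly with a low value. They report only what shows in the picture. A call takes as long as a camera call. They do not tell look-alikes from the thing itself.
- viewer.recognise(target, picture): "centre" ([column, row] in pixels, amid what is visible of it).
- viewer.cut_out(target, picture): "pixels" (480x640 bool, what is visible of it) and "centre" ([column, row] in pixels, amid what is visible of it).
The state is a dict: "time": time; "joint_positions": joint angles; "dq": joint speeds; "tau": joint torques, N m; "tool_pos": TCP position; "tcp_rot": TCP orientation; "contact_force": force on the tool from outside, world axes, zero at the start; "moment": the same for the moment, N m; "grip_width": finger opening in mm; "finger_force": force on a finger pad.
Only numpy, scipy, OpenCV 4.12 (cv2) and the standard library are available. Lean on these libraries where they do the work, as an engineer would, in place of code of your own. Each camera call takes 0.05 s, during which the arm holds its last target. There are 200 camera calls.

## Working session

There is one attempt and no reset: what is moved stays moved. The work goes in short steps, Python scripts to look and compute and a shell command to move; the robot and the scene stay as the last step left them, time stands still between calls to the robot, and variables do not carry over. Pictures are saved under pics/ and viewed, at most 11 in all, crops included, and the job is handed in when it is done.

```bash
mkdir -p pics
cat > h.py <<'E'
import numpy as np, cv2
from plant import bot, viewer
def ray(p,uv):
    f=240/np.tan(np.radians(p['fov_y'])/2)
    T=np.array(p['T']); d=T[:3,:3]@np.array([(uv[0]-p['cx'])/f,(uv[1]-p['cy'])/f,1.]); return T[:3,3],d
def onz(p,uv,z):
    o,d=ray(p,uv); return o+d*(z-o[2])/d[2]
def proj(p,P):
    f=240/np.tan(np.radians(p['fov_y'])/2)
    T=np.array(p['T']); c=T[:3,:3].T@(np.array(P)-T[:3,3]); return np.array([p['cx']+f*c[0]/c[2],p['cy']+f*c[1]/c[2]])
def save(p,n): cv2.imwrite('pics/'+n,np.ascontiguousarray(p['frame'][:,:,::-1]))
E
python3 - <<'E'
from h import *
for n in ('top','scene'):
    p=viewer.capture(n); save(p,n+'1.png'); print(n,p['fov_y'],np.round(p['T'],2).tolist())
    for t,z in (('roller_center',43),('foot',18),('nest',57),('stop',57),('ramp',25),('spare_roller',60),('ring_gauge',9),('loupe',23)):
        for r in viewer.recognise(t,p)[:3]: print(t,round(r['score'],2),np.round(r['centre']),np.round(onz(p,r['centre'],z)))
E
```

```text
top 56.17332838876724 [[0.02, -0.99, 0.13, 382.71], [-1.0, -0.02, 0.0, -3.88], [-0.0, -0.13, -0.99, 1235.67], [0.0, 0.0, 0.0, 1.0]]
roller_center 0.87 [290. 310.] [338.  56.  43.]
roller_center 0.85 [310. 248.] [502.  10.  43.]
roller_center 0.84 [242. 308.] [343. 184.  43.]
foot 0.92 [327. 193.] [659. -36.  18.]
nest 0.92 [327. 192.] [652. -35.  57.]
stop 0.92 [330. 193.] [651. -42.  57.]
stop 0.73 [310. 249.] [498.   7.  57.]
ramp 0.77 [322. 217.] [590. -24.  25.]
ramp 0.52 [131. 260.] [463. 491.  25.]
spare_roller 0.62 [261. 201.] [624. 142.  60.]
ring_gauge 0.65 [375. 256.] [ 489. -169.    9.]
loupe 0.63 [376. 232.] [ 551. -170.   23.]
scene 56.91558915008764 [[-0.11, 0.86, -0.51, 1081.33], [0.99, 0.1, -0.05, 32.22], [0.01, -0.51, -0.86, 986.75], [0.0, 0.0, 0.0, 1.0]]
roller_center 0.93 [408. 199.] [367. 182.  43.]
roller_center 0.79 [357. 190.] [354.  45.  43.]
roller_center 0.77 [339. 235.] [501.  13.  43.]
foot 0.57 [306. 301.] [676. -47.  18.]
foot 0.41 [388. 278.] [593. 142.  18.]
nest 0.97 [309. 302.] [693. -37.  57.]
stop 0.95 [310. 302.] [694. -36.  57.]
ramp 0.96 [323. 268.] [590. -17.  25.]
spare_roller 0.86 [392. 277.] [612. 146.  60.]
ring_gauge 0.5 [285. 226.] [ 469. -131.    9.]
loupe 0.69 [265. 248.] [ 550. -168.   23.]
```

Run:
```python
import cv2
a=cv2.imread('pics/top1.png')[140:360,190:450]; cv2.imwrite('pics/top1c.png',cv2.resize(a,None,fx=2.7,fy=2.7,interpolation=cv2.INTER_CUBIC))
```

```text
(no output)
```

View pics/top1c.png

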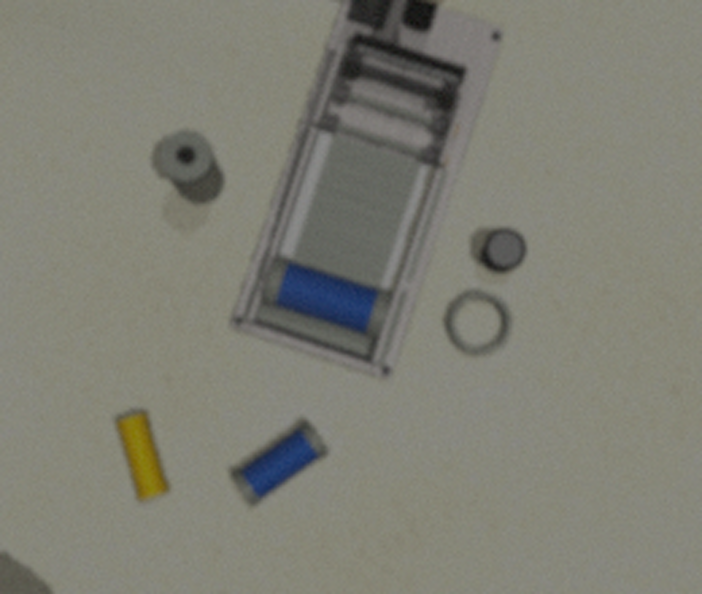

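View pics/scene1.png

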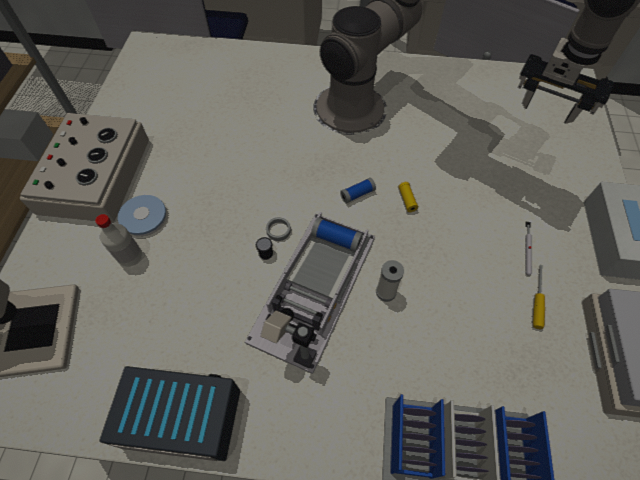

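The blue roller sits at the cradle's rear, at about (310,248) in the top picture. The smaller blue and yellow decoys lie nearer the robot. The cradle runs up and to the right, with plate corners near (278,259), (333,277) and (374,153).

Run:
```python
from h import *
p=viewer.capture('top')
c=[onz(p,u,8) for u in ((278.1,259.3),(333,277.4),(374,153.3))]
print(np.round(c,1)); d=c[2]-c[1]; print('yaw',np.arctan2(d[1],d[0]), np.arctan2(*(c[0]-c[1])[[1,0]])-np.pi/2)
o=bot.get_obs(); print(o['time'],o['tool_pos'],o['tcp_rot'],o['grip_width'])
w=viewer.capture('wrist'); print(np.round(w['T'],2).tolist(),w['fov_y'])
from scipy.spatial.transform import Rotation as R
Rt=R.from_euler('xyz',o['tcp_rot']).as_matrix(); print(Rt.round(3))
yaw=-.30
y=np.array([-np.sin(yaw),np.cos(yaw),0]);x=np.array([np.cos(yaw),np.sin(yaw),0])
for s in (1,-1):
    G=np.c_[s*x,-s*y,[0,0,-1]]; print(R.from_matrix(Rt.T@G).as_rotvec()/np.pi)
print(Rt.T@(np.array([440,25,230])-o['tool_pos'])/100)
```

```text
[[ 474.1   95.3    8. ]
 [ 427.7  -55.5    8. ]
 [ 778.3 -166.3    8. ]]
yaw -0.3061338294921287 -0.29885460271304654
0.95 [208.16412388 481.98033937 189.1492802 ] [3.14150104e+00 1.30994318e-05 2.73384731e+00] 91.65690155282068
[[0.4, 0.87, 0.28, 131.06], [0.92, -0.38, -0.12, 514.74], [-0.0, 0.3, -0.95, 383.96], [0.0, 0.0, 0.0, 1.0]] 60.943800426992276
[[-0.918  0.397  0.   ]
 [ 0.397  0.918  0.   ]
 [-0.     0.    -1.   ]]
[ 8.71038435e-06 -4.38927069e-05  9.65703592e-01]
[ 2.89073453e-05  5.73658144e-06 -3.42964065e-02]
[-3.94041083 -3.27579758 -0.40875568]
```

```bash
G='python3 -m handwheel'
python3 -m handwheel '-0.3 -0.25 -0.15 0 0 0 -0.1;-0.6 -0.5 -0.25 0 0 0 -0.1;-0.9 -0.75 -0.4 0 0 0 -0.1;-1 -0.82 -0.41 0 0 0 -0.1'
python3 -m handwheel '-0.3 -0.25 0 0 0 0 -0.1;-0.6 -0.5 0 0 0 0 -0.1;-0.9 -0.75 0 0 0 0 -0.1;-1 -0.82 0 0 0 0 -0.1'
python3 -m handwheel '-0.3 -0.25 0 0 0 0 -0.1;-0.6 -0.5 0 0 0 0 -0.1;-0.9 -0.75 0 0 0 0 -0.1;-1 -0.82 0 0 0 0 -0.1'
python3 -m handwheel '-0.3 -0.25 0 0 0 -0.01 -0.1;-0.6 -0.5 0 0 0 -0.02 -0.1;-0.85 -0.75 0 0 0 -0.034 -0.1;-0.94 -0.82 0 0 0 -0.034 -0.1;-0.94 -0.82 0 0 0 -0.034 -0.1;-0.94 -0.82 0 0 0 -0.034 -0.1'
python3 - <<'E'
from h import *
p=viewer.capture('wrist'); save(p,'w1.png')
o=bot.get_obs(); print(o['time'],o['tool_pos'],o['tcp_rot'],o['grip_width'])
for t,z in (('roller_center',43),('foot',18),('nest',57),('stop',57),('ramp',25),('spare_roller',60),('ring_gauge',9),('loupe',23)):
    for r in viewer.recognise(t,p)[:2]: print(t,round(r['score'],2),np.round(r['centre']),np.round(onz(p,r['centre'],z)))
E
```

```text
time: 1.33
tool_pos: [269.4, 364.4, 232.5]
tcp_rot: [3.139, 0.003, 2.732]
contact_force: [0.2, 0.9, 1.0]
grip_width: 69.6
finger_force: 0.0
time: 1.67
tool_pos: [328.1, 248.5, 230.3]
tcp_rot: [-3.141, 0.002, 2.731]
contact_force: [0.1, 0.6, 0.3]
grip_width: 44.1
finger_force: 0.0
time: 2.0
tool_pos: [387.7, 133.4, 230.3]
tcp_rot: [-3.141, 0.002, 2.731]
contact_force: [0.7, 0.4, -0.7]
grip_width: 41.3
finger_force: 0.0
time: 2.5
tool_pos: [439.6, 24.7, 229.9]
tcp_rot: [3.141, -0.001, 2.838]
contact_force: [-0.4, 0.0, -0.4]
grip_width: 41.2
finger_force: 0.0
2.55 [439.29997862  25.41385219 230.00015133] [ 3.14106830e+00 -7.81305549e-04  2.84000260e+00] 41.15853186853029
roller_center 0.94 [466.  42.] [343. 178.  43.]
roller_center 0.83 [321.  79.] [335.  51.  43.]
foot 0.75 [326. 299.] [550. -13.  18.]
nest 0.57 [328. 321.] [556. -12.  57.]
stop 0.83 [329. 300.] [533.  -4.  57.]
ramp 0.82 [330. 317.] [568. -13.  25.]
ring_gauge 0.64 [179. 292.] [ 496. -168.    9.]
```

View pics/w1.png

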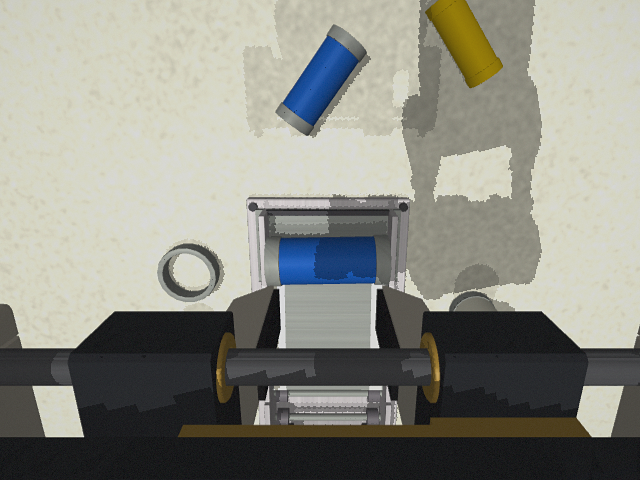

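The wrist view shows the roller at about (327,260), square in the cradle, with blue over columns 278–376. The rear plate screws are at (253,207) and (404,207), and the ring is at (190,272).

Run:
```python
from h import *
import itertools
p=viewer.capture('wrist')
T=np.array(p['T'])
f=p['frame'].astype(int); m=((f[:,:,2]-f[:,:,0])>60).astype(np.uint8); m[:,:240]=0; m[:220]=0; m[300:]=0; m[:,420:]=0
ys,xs=np.nonzero(m); print('blue',xs.min(),xs.max(),ys.min(),ys.max(),xs.mean(),ys.mean(),cv2.minAreaRect(np.c_[xs,ys].astype(np.float32)))
a,b=onz(p,(xs.min(),ys.mean()),43),onz(p,(xs.max(),ys.mean()),43)
print('ends',a.round(1),b.round(1),np.linalg.norm(a-b),'ctr',((a+b)/2).round(1))
s=[onz(p,u,8) for u in ((253,207),(404,207))]; d=s[1]-s[0]; print('screws',np.round(s,1),'yaw',np.arctan2(d[1],d[0])-np.pi/2, 'mid',(s[0]+s[1])/2)
# roller silhouette, project hypotheses: offset of centre along uphill axis
u=np.array([np.cos(-.3),np.sin(-.3),0])
C=T[:3,3]
def sil(P):  # tangent rows of 47mm cylinder
    v=(np.array(P)-C); v-=v@np.array([.2955,.9553,0])*np.array([.2955,.9553,0]); 
    ang=np.linspace(0,2*np.pi,721); r=[proj(p,P+23.5*(np.cos(t)*u+np.array([0,0,np.sin(t)]))) for t in ang]
    r=np.array(r); return r[:,1].min(),r[:,1].max(),r[:,0].mean()
mid=(a+b)/2
for k in np.arange(-10,11,2): print(k,(mid+k*u).round(1),np.round(sil(mid+k*u),1))
```

```text
blue 278 375 237 283 326.3281571134962 260.3194793331811 ((326.5, 260.0), (46.0, 97.0), 90.0)
ends [483.8 -41.2  43. ] [512.5  51.6  43. ] 97.07183789685949 ctr [498.1   5.2  43. ]
screws [[431.  -54.7   8. ]
 [477.8  96.4   8. ]] yaw -0.30036659311968217 mid [454.42276494  20.86150707   8.        ]
-10 [488.6   8.2  43. ] [227.2 274.7 326.5]
-8 [490.5   7.6  43. ] [229.2 276.5 326.5]
-6 [492.4   7.   43. ] [231.1 278.4 326.5]
-4 [494.3   6.4  43. ] [233.  280.2 326.5]
-2 [496.2   5.8  43. ] [234.9 282.1 326.5]
0 [498.1   5.2  43. ] [236.8 284.  326.5]
2 [500.    4.6  43. ] [238.7 285.8 326.5]
4 [501.9   4.   43. ] [240.6 287.6 326.5]
6 [503.8   3.4  43. ] [242.5 289.5 326.5]
8 [505.8   2.8  43. ] [244.4 291.3 326.5]
10 [507.7   2.3  43. ] [246.3 293.1 326.5]
```

```bash
python3 -m handwheel '-0.06 -0.01 0.3 0 0 0 -0.1;-0.12 -0.02 0.6 0 0 0 -0.1;-0.17 -0.02 0.9 0 0 0 -0.1;-0.17 -0.02 1 0 0 0 -0.1'
python3 -m handwheel '0 0 0.25 0 0 0 -0.1;0 0 0.5 0 0 0 -0.1;0 0 0.7 0 0 0 -0.1;0 0 0.85 0 0 0 -0.1;0 0 0.95 0 0 0 -0.1;0 0 0.98 0 0 0 -0.1;0 0 0.98 0 0 0 -0.1'
python3 - <<'E'
from h import *
p=viewer.capture('wrist'); save(p,'w2.png')
o=bot.get_obs(); print(o['tool_pos'],o['tcp_rot'],o['contact_force'])
t=viewer.capture('top'); cv2.imwrite('pics/top2.png',cv2.resize(np.ascontiguousarray(t['frame'][140:300,250:390,::-1]),None,fx=4,fy=3.7))
for q in ((327,192),(325,193)): print(onz(t,q,36))
E
```

```text
time: 3.33
tool_pos: [453.9, 17.8, 126.5]
tcp_rot: [-3.141, -0.005, 2.84]
contact_force: [-0.7, 0.4, -0.2]
grip_width: 41.6
finger_force: 0.0
time: 3.92
tool_pos: [455.0, 17.8, 31.5]
tcp_rot: [-3.141, -0.002, 2.841]
contact_force: [-0.2, -0.0, 0.1]
grip_width: 41.3
finger_force: 0.0
[455.59039982  17.70486463  32.22708715] [ 3.14152878e+00 -1.21094772e-04  2.84066228e+00] [-0.02397603 -0.23544144 -0.9342424 ]
[658.06508312 -34.86568024  36.        ]
[655.18384809 -29.46370213  36.        ]
```

View pics/w2.png

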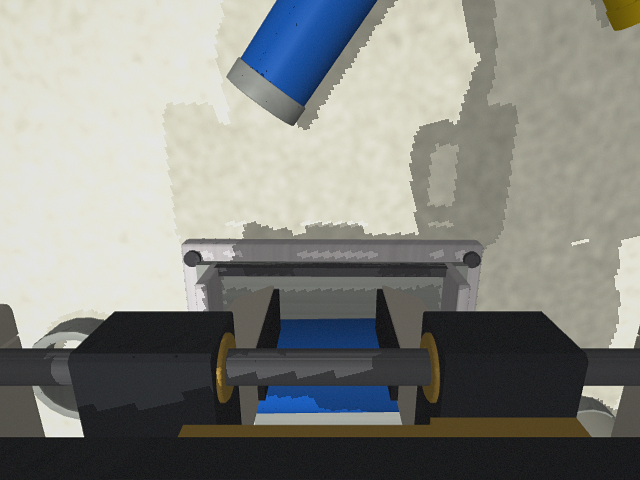

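Both fingertips are on the shelf behind the roller (blue visible between them at row 320), with the lip behind. I'll push slowly.

```bash
python3 -m handwheel '-0.03 0 0 0 0 0 -0.1;-0.06 0 0 0 0 0 -0.1;-0.08 0 0 0 0 0 -0.1;-0.10 0 0 0 0 0 -0.1;-0.12 0 0 0 0 0 -0.1;-0.14 0 0 0 0 0 -0.1;-0.16 0 0 0 0 0 -0.1;-0.18 0 0 0 0 0 -0.1'
python3 -m handwheel '-0.03 0 0 0 0 0 -0.1;-0.06 0 0 0 0 0 -0.1;-0.09 0 0 0 0 0 -0.1;-0.12 0 0 0 0 0 -0.1;-0.15 0 0 0 0 0 -0.1;-0.18 0 0 0 0 0 -0.1;-0.21 0 0 0 0 0 -0.1;-0.24 0 0 0 0 0 -0.1'
python3 -m handwheel '-0.03 0 -0.004 0 0 0 -0.1;-0.06 0 -0.008 0 0 0 -0.1;-0.09 0 -0.012 0 0 0 -0.1;-0.12 0 -0.016 0 0 0 -0.1;-0.15 0 -0.02 0 0 0 -0.1;-0.18 0 -0.025 0 0 0 -0.1;-0.21 0 -0.029 0 0 0 -0.1;-0.24 0 -0.033 0 0 0 -0.1'
python3 - <<'E'
from h import *
t=viewer.capture('top'); cv2.imwrite('pics/top3.png',cv2.resize(np.ascontiguousarray(t['frame'][140:300,250:390,::-1]),None,fx=4,fy=3.7))
for r in viewer.recognise('roller_center',t)[:3]: print(r,onz(t,r['centre'],46))
o=bot.get_obs(); print(o['tool_pos'],o['contact_force'])
E
```

```text
time: 4.68
tool_pos: [472.8, 12.3, 32.1]
tcp_rot: [3.141, -0.0, 2.841]
contact_force: [0.4, 0.7, 0.3]
grip_width: 41.5
finger_force: 0.0
time: 5.35
tool_pos: [495.9, 5.2, 32.1]
tcp_rot: [3.141, -0.0, 2.841]
contact_force: [-0.1, 0.5, -0.0]
grip_width: 41.2
finger_force: 0.0
time: 6.02
tool_pos: [518.8, -2.0, 35.5]
tcp_rot: [3.142, 0.0, 2.841]
contact_force: [-0.3, 0.0, -0.3]
grip_width: 41.2
finger_force: 0.0
{'centre': [306.6, 253.1], 'score': 0.9} [489.2002618  17.0174901  46.       ]
{'centre': [242.5, 310.1], 'score': 0.7} [336.64233237 181.33786271  46.        ]
{'centre': [377.1, 232.6], 'score': 0.53} [ 547.64835712 -169.94462284   46.        ]
[519.07075987  -2.06892572  35.51425214] [-0.63280786 -0.27638038 -0.18314001]
```

View pics/top3.png

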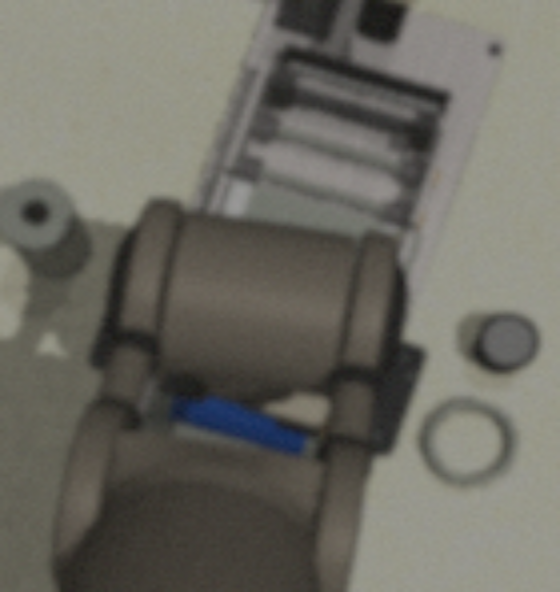

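The top view shows blue at about (306,253), roughly at or behind the hand rather than ahead of it. I'll check with the wrist camera.

Run:
```python
from h import *
p=viewer.capture('wrist'); save(p,'w3.png')
o=bot.get_obs(); P=np.array(o['tool_pos'])
n=np.array([.296,.955,0]);u=np.array([.955,-.296,0])
for k in (-30,30):
  print('tip',k,proj(p,P+k*n),proj(p,P+k*n-9.5*u))
for d in (-30,0,30,33): print('roller at',d,proj(p,P+d*u+[0,0,10]))
```

```text
tip -30 [270.65568684 276.92430878] [269.84678577 259.74112871]
tip 30 [386.59941366 276.84575048] [387.39910657 259.65637414]
roller at -30 [328.63940252 226.5582607 ]
roller at 0 [328.65427406 284.89617024]
roller at 30 [328.66785782 338.1824475 ]
roller at 33 [328.66915178 343.25838836]
```

View pics/w3.png

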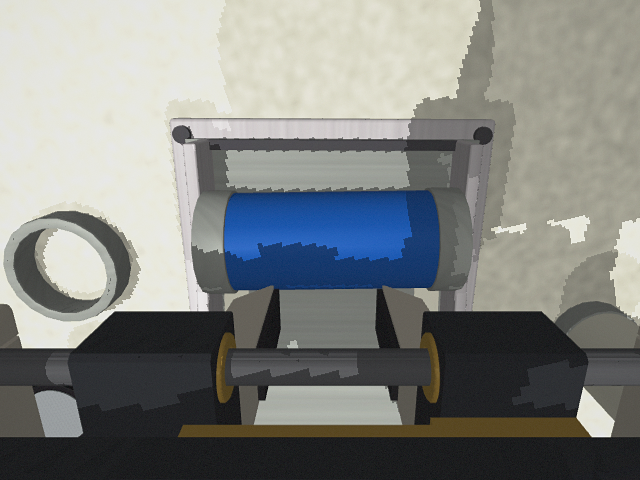

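The wrist view shows the roller untouched at its original place, rows 190–290, and now *behind* the fingers. So the fingers passed over it, and their apparent end at row 290 suggests the tips are higher than I assumed. I'll check with the scene camera.

Run:
```python
from h import *
p=viewer.capture('scene'); print(bot.tcp_to_grasp)
o=bot.get_obs(); P=np.array(o['tool_pos']); print(o['time'],P,o['grip_width'],o['finger_force'])
n=np.array([.296,.955,0])
c=np.ascontiguousarray(p['frame'][150:330,230:450,::-1]); c=cv2.resize(c,None,fx=3.3,fy=3.3,interpolation=cv2.INTER_CUBIC)
for k,col in ((-20,(0,0,255)),(20,(0,255,0))):
  for h in (0,20,40):
    q=(proj(p,P+k*n+[0,0,h])-[230,150])*3.3; print(k,h,q.round()); cv2.circle(c,tuple(int(v) for v in q),3,col,-1)
cv2.imwrite('pics/s3.png',c)
s=np.array([208.2,481.98,189.1]); m=np.array([.397,.918,0])
for k in (-46,46): print('start tips',proj(p,s+k*m),proj(p,s+k*m+[0,0,40]))
```

```text
18.8
6.2167 [518.41642835  -1.90181633  35.34406273] 41.441159346508464 0.0
-20 0 [314. 294.]
-20 20 [314. 280.]
-20 40 [315. 266.]
20 0 [363. 313.]
20 20 [364. 299.]
20 40 [365. 285.]
start tips [521.28270431 117.83596528] [527.69511561 105.58250509]
start tips [557.49674836 131.3899802 ] [565.21799375 119.31797051]
```

View pics/s3.png

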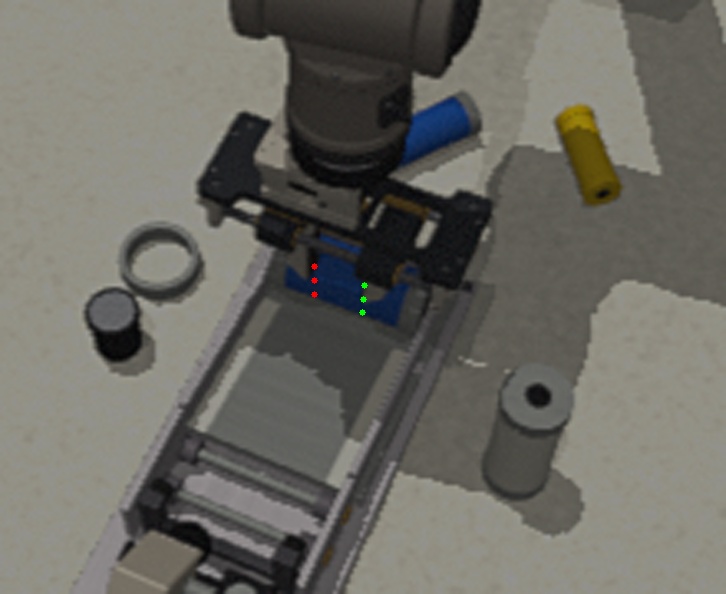

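The finger tips actually sit about 40 mm above the reported TCP. Wrist scale, scene view and lack of contact all agree. In the scene crop the fingers hover over the roller near (315,270) and (370,295), and nothing has been disturbed. I'll back off and come down lower behind the roller.

```bash
python3 -m handwheel '0 0 -0.25 0 0 0 -0.1;0 0 -0.5 0 0 0 -0.1;0.25 0 -0.5 0 0 0 -0.1;0.5 0 -0.5 0 0 0 -0.1;0.7 0 -0.5 0 0 0 -0.1;0.71 0 -0.5 0 0 0 -0.1;0.71 0 -0.5 0 0 0 -0.1'
python3 -m handwheel '0 0 0.2 0 0 0 -0.1;0 0 0.4 0 0 0 -0.1;0 0 0.55 0 0 0 -0.1;0 0 0.7 0 0 0 -0.1;0 0 0.8 0 0 0 -0.1;0 0 0.8 0 0 0 -0.1'
python3 - <<'E'
from h import *
p=viewer.capture('wrist'); save(p,'w4.png')
o=bot.get_obs(); print(o['tool_pos'],o['tcp_rot'],o['contact_force'])
E
```

```text
time: 6.8
tool_pos: [450.0, 19.4, 85.7]
tcp_rot: [3.141, 0.0, 2.841]
contact_force: [1.3, -0.5, 1.4]
grip_width: 41.1
finger_force: 0.0
time: 7.3
tool_pos: [450.3, 19.0, 3.6]
tcp_rot: [-3.141, -0.003, 2.84]
contact_force: [-1.0, -1.1, -0.3]
grip_width: 41.4
finger_force: 0.0
[450.89404873  18.95086698   4.6029972 ] [-3.14138452e+00 -1.48854290e-03  2.84037581e+00] [0.15151027 0.82606133 1.29478528]
```

View pics/w4.png

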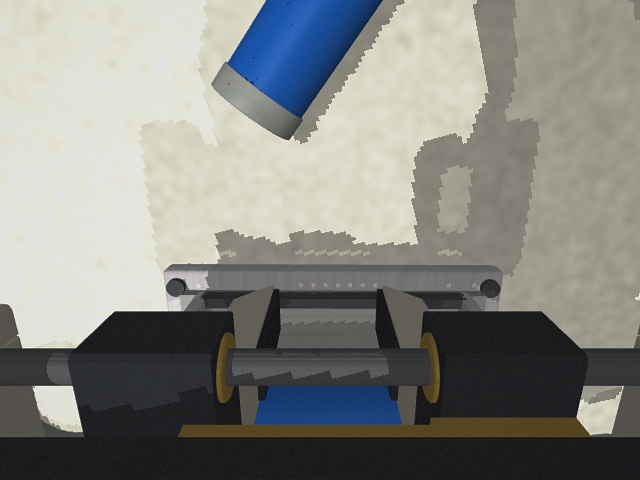

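No contact at reported z = 4.6 mm, so the offset is real. The roller is ahead (blue edge at row 385 between the fingers). I'll go down 12 mm more and push gently.

```bash
python3 -m handwheel '0 0 0.04 0 0 0 -0.1;0 0 0.08 0 0 0 -0.1;0 0 0.12 0 0 0 -0.1;0 0 0.12 0 0 0 -0.1'
python3 -m handwheel '-0.03 0 0 0 0 0 -0.1;-0.06 0 0 0 0 0 -0.1;-0.08 0 0 0 0 0 -0.1;-0.10 0 0 0 0 0 -0.1;-0.12 0 0 0 0 0 -0.1;-0.14 0 0 0 0 0 -0.1;-0.16 0 0 0 0 0 -0.1;-0.18 0 0 0 0 0 -0.1'
cat > look.py <<'E'
from h import *
def edge():
    p=viewer.capture('wrist'); o=bot.get_obs()
    f=p['frame'].astype(int); m=(f[:,:,2]-f[:,:,0])>60; m[:250]=0; m[430:]=0
    r=np.nonzero(m[:,300:350].sum(1)>15)[0]
    print(round(o['time'],2),np.round(o['tool_pos'],1),np.round(o['contact_force'],1),'blue rows',r.min() if len(r) else None,r.max() if len(r) else None)
    return p,o
if __name__=='__main__': edge()
E
python3 look.py
```

```text
time: 7.68
tool_pos: [450.6, 19.2, -6.9]
tcp_rot: [3.142, -0.0, 2.841]
contact_force: [-0.4, -0.3, 0.4]
grip_width: 41.5
finger_force: 0.0
time: 8.35
tool_pos: [468.0, 13.8, -6.6]
tcp_rot: [3.142, -0.0, 2.841]
contact_force: [-0.6, -0.5, 0.5]
grip_width: 41.1
finger_force: 0.2
8.4 [468.5  13.7  -6.5] [0.1 0.  0.6] blue rows 340 424
```

```bash
python3 -m handwheel '-0.02 0 0 0 0 0 -0.1;-0.04 0 0 0 0 0 -0.1;-0.06 0 0 0 0 0 -0.1;-0.08 0 0 0 0 0 -0.1;-0.10 0 0 0 0 0 -0.1;-0.12 0 0 0 0 0 -0.1;-0.14 0 0 0 0 0 -0.1;-0.16 0 0 0 0 0 -0.1'
python3 look.py
```

```text
time: 9.07
tool_pos: [483.4, 9.0, -6.6]
tcp_rot: [3.141, 0.0, 2.841]
contact_force: [-0.0, 0.0, 0.1]
grip_width: 41.5
finger_force: 0.1
9.12 [483.8   8.9  -6.5] [ 0.5 -0.2  0.1] blue rows 340 424
```

```bash
python3 -m handwheel '-0.03 0 0 0 0 0 -0.1;-0.06 0 0 0 0 0 -0.1;-0.09 0 0 0 0 0 -0.1;-0.12 0 0 0 0 0 -0.1;-0.15 0 -0.004 0 0 0 -0.1;-0.18 0 -0.008 0 0 0 -0.1;-0.21 0 -0.012 0 0 0 -0.1;-0.24 0 -0.017 0 0 0 -0.1'
python3 look.py
python3 -m handwheel '-0.03 0 -0.004 0 0 0 -0.1;-0.06 0 -0.008 0 0 0 -0.1;-0.09 0 -0.012 0 0 0 -0.1;-0.12 0 -0.017 0 0 0 -0.1;-0.15 0 -0.021 0 0 0 -0.1;-0.18 0 -0.025 0 0 0 -0.1;-0.21 0 -0.029 0 0 0 -0.1;-0.24 0 -0.034 0 0 0 -0.1'
python3 look.py
```

```text
time: 9.78
tool_pos: [506.2, 1.9, -4.9]
tcp_rot: [3.142, -0.0, 2.841]
contact_force: [-1.2, 0.1, 1.0]
grip_width: 41.4
finger_force: 0.8
9.83 [507.2   1.6  -4.7] [ 1.   0.4 -0.3] blue rows 341 424
time: 10.5
tool_pos: [529.3, -5.2, -1.5]
tcp_rot: [3.142, -0.0, 2.841]
contact_force: [-1.9, 0.3, 0.4]
grip_width: 41.0
finger_force: 0.8
10.55 [530.2  -5.5  -1.3] [ 0.7 -1.1  0.1] blue rows 340 424
```

```bash
for i in 1; do :; done
python3 -m handwheel '-0.03 0 -0.004 0 0 0 -0.1;-0.06 0 -0.008 0 0 0 -0.1;-0.09 0 -0.012 0 0 0 -0.1;-0.12 0 -0.017 0 0 0 -0.1;-0.15 0 -0.021 0 0 0 -0.1;-0.18 0 -0.025 0 0 0 -0.1;-0.21 0 -0.029 0 0 0 -0.1;-0.24 0 -0.034 0 0 0 -0.1' | head -2
python3 look.py
python3 -m handwheel '-0.03 0 -0.004 0 0 0 -0.1;-0.06 0 -0.008 0 0 0 -0.1;-0.09 0 -0.012 0 0 0 -0.1;-0.12 0 -0.017 0 0 0 -0.1;-0.15 0 -0.021 0 0 0 -0.1;-0.18 0 -0.025 0 0 0 -0.1;-0.21 0 -0.029 0 0 0 -0.1;-0.24 0 -0.034 0 0 0 -0.1' | head -2
python3 look.py
python3 -m handwheel '-0.03 0 -0.004 0 0 0 -0.1;-0.06 0 -0.008 0 0 0 -0.1;-0.09 0 -0.012 0 0 0 -0.1;-0.12 0 -0.017 0 0 0 -0.1;-0.15 0 -0.021 0 0 0 -0.1;-0.18 0 -0.025 0 0 0 -0.1;-0.21 0 -0.029 0 0 0 -0.1;-0.24 0 -0.034 0 0 0 -0.1' | head -2
python3 - <<'E'
from look import *
p,o=edge()
t=viewer.capture('top'); a=t['frame'][140:280,250:390,::-1]; s=viewer.capture('scene')['frame'][190:330,230:370,::-1]
cv2.imwrite('pics/m5.png',cv2.resize(np.hstack([a,s]),None,fx=2.8,fy=2.8,interpolation=cv2.INTER_CUBIC))
E
```

```text
time: 11.22
tool_pos: [552.2, -12.4, 1.9]
11.27 [553.1 -12.6   2.1] [ 0.3  0.1 -0.4] blue rows 340 424
time: 11.93
tool_pos: [575.1, -19.5, 5.4]
11.98 [576.  -19.7   5.5] [0.2 0.4 0.7] blue rows 340 424
time: 12.65
tool_pos: [598.1, -26.6, 8.7]
12.7 [598.9 -26.8   8.9] [1.4 0.2 1. ] blue rows 340 424
```

View pics/m5.png

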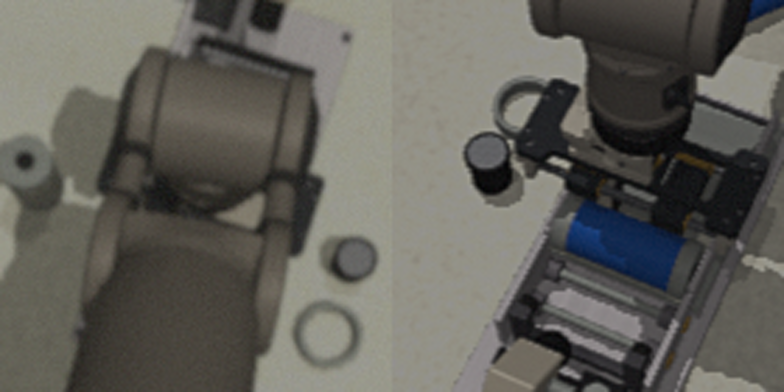

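The scene crop shows the roller square near the ramp top, just before the near wheel shaft, with the column still clear. I'll continue, levelling out.

```bash
python3 -m handwheel '-0.03 0 -0.004 0 0 0 -0.1;-0.06 0 -0.008 0 0 0 -0.1;-0.09 0 -0.012 0 0 0 -0.1;-0.12 0 -0.017 0 0 0 -0.1;-0.15 0 -0.021 0 0 0 -0.1;-0.18 0 -0.025 0 0 0 -0.1;-0.21 0 -0.029 0 0 0 -0.1;-0.24 0 -0.034 0 0 0 -0.1' | head -2
python3 look.py
python3 -m handwheel '-0.02 0 0 0 0 0 -0.1;-0.04 0 0 0 0 0 -0.1;-0.06 0 0 0 0 0 -0.1;-0.08 0 0 0 0 0 -0.1;-0.10 0 0 0 0 0 -0.1;-0.12 0 0 0 0 0 -0.1' | head -2
python3 look.py
```

```text
time: 13.47
tool_pos: [621.5, -33.9, 12.2]
13.52 [622.  -34.1  12.4] [ 1.1 -0.8  0.5] blue rows 342 424
time: 14.02
tool_pos: [632.6, -37.3, 12.2]
14.07 [632.9 -37.4  12.2] [ 0.2  0.2 -0.1] blue rows 343 424
```

```bash
python3 -m handwheel '-0.02 0 0 0 0 0 -0.1;-0.04 0 0 0 0 0 -0.1;-0.06 0 0 0 0 0 -0.1;-0.06 0 0 0 0 0 -0.1' | head -2
python3 look.py
python3 -m handwheel '-0.02 0 0 0 0 0 -0.1;-0.04 0 0 0 0 0 -0.1;-0.06 0 0 0 0 0 -0.1;-0.06 0 0 0 0 0 -0.1' | head -2
python3 look.py
```

```text
time: 14.4
tool_pos: [638.3, -39.1, 12.1]
14.45 [638.1 -39.   12.1] [-0.4 -0.1  0. ] blue rows 386 424
time: 14.78
tool_pos: [644.1, -40.9, 12.2]
14.83 [643.8 -40.8  12.1] [-0.3 -0.1  0.1] blue rows 337 424
```

Run:
```python
from look import *
p,o=edge()
s=viewer.capture('scene')['frame'][190:350,230:390,::-1]
w=cv2.resize(p['frame'][250:450,220:440,::-1],(176,160))
cv2.imwrite('pics/m6.png',cv2.resize(np.hstack([s,w]),None,fx=2.3,fy=2.3,interpolation=cv2.INTER_CUBIC))
```

```text
14.88 [643.7 -40.7  12.1] [ 1.  -0.9 -0.3] blue rows 337 424
```

View pics/m6.png

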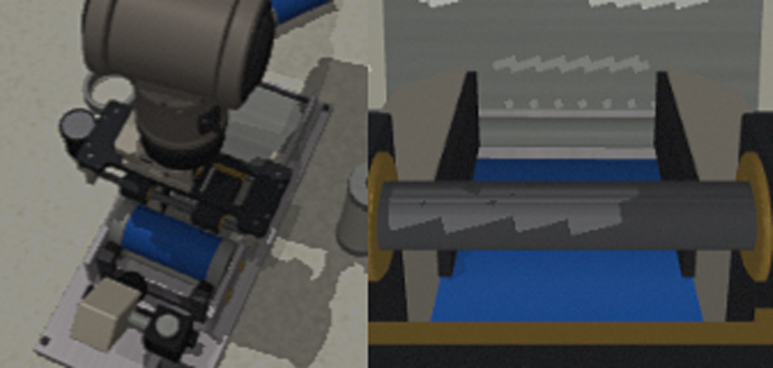

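The roller lies between the wheel pairs, past the ramp end and at the stop. The fingers are only just at it, and the rod hid its edge in the earlier reading. I'll back off and verify.

```bash
python3 -m handwheel '0.03 0 0 0 0 0 -0.1;0.06 0 0 0 0 0 -0.1;0.09 0 0 0 0 0 -0.1;0.12 0 0 0 0 0 -0.1' | head -2
python3 look.py
python3 -m handwheel '0.1 0 -0.1 0 0 0 -0.1;0.2 0 -0.3 0 0 0 -0.1;0.4 0 -0.5 0 0 0 -0.1;0.6 0 -0.8 0 0 0 -0.1;0.9 0 -0.95 0 0 0 -0.1;1 0 -0.95 0 0 0 -0.1;1 0 -0.95 0 0 0 -0.1;1 0 -0.95 0 0 0 -0.1' | head -2
python3 - <<'E'
from h import *
p=viewer.capture('wrist'); s=viewer.capture('scene'); o=bot.get_obs(); print(o['time'],o['tool_pos'],o['contact_force'])
n=np.array([.2955,.9553,0]);u=np.array([.9553,-.2955,0]); R0=np.array([498.1,5.2,0])
for q in viewer.cut_out('roller_center',s)[:4]:
    X=onz(s,q['centre'],57); print(q['score'],q['centre'],X.round(),'along',(X-R0)@u,'across',(X-R0)@n)
t=viewer.capture('top')
a=s['frame'][210:360,230:390,::-1]; b=t['frame'][125:275,250:410,::-1]
cv2.imwrite('pics/m7.png',cv2.resize(np.hstack([a,b]),None,fx=2.5,fy=2.5,interpolation=cv2.INTER_CUBIC))
E
```

```text
time: 15.27
tool_pos: [631.7, -37.0, 12.1]
15.32 [631.2 -36.8  12.1] [-0.6  0.7 -0.5] blue rows 386 424
time: 15.98
tool_pos: [536.8, -7.5, 107.6]
16.0833 [537.33378094  -7.81523884 106.73086397] [ 0.7683103  -0.24109256 -0.65008563]
0.74 [363.1, 184.8] [347.  61.  57.] along -160.9359884729442 across 8.58567025963847
0.71 [407.9, 197.1] [373. 180.  57.] along -171.10450959831275 across 129.67308990148274
0.69 [265.7, 248.8] [ 569. -159.   57.] along 116.8170976765116 across -136.05521360297737
0.62 [308.8, 297.2] [683. -40.  57.] along 189.53479273827645 across 11.822446923340571
```

View pics/m7.png

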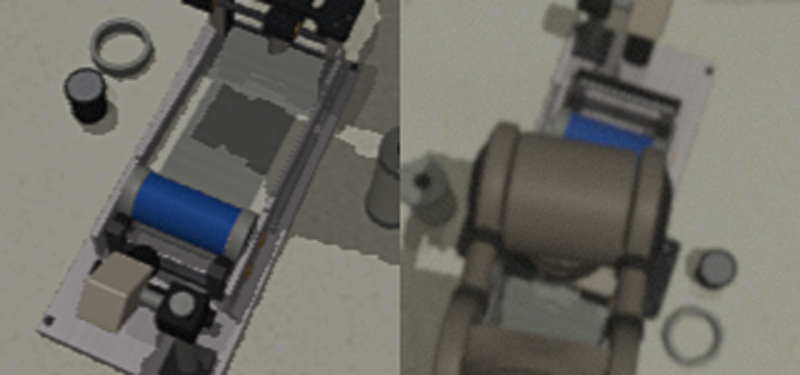

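The roller lies square against the black buffer posts (scene crop around (195,215)). It is between the wheel pairs, the hand is clear, and the bystanders are in place. I'll make a quick stillness and position check, then hand in.

```bash
python3 -m handwheel '0 0 -0.2 0 0 0 -0.1;0 0 -0.3 0 0 0 -0.1;0 0 -0.3 0 0 0 -0.1;0 0 -0.3 0 0 0 -0.1;0 0 -0.3 0 0 0 -0.1' | head -2
python3 - <<'E'
from h import *
n=np.array([.2955,.9553,0]);u=np.array([.9553,-.2955,0]); R0=np.array([498.1,5.2,0])
for i in range(2):
    s=viewer.capture('scene'); f=s['frame'].astype(int); m=(f[:,:,2]-f[:,:,0])>50; k=np.zeros_like(m); k[260:320,260:350]=1
    ys,xs=np.nonzero(m&k); c=(xs.mean(),ys.mean()); print(len(xs),np.round(c,2),cv2.minAreaRect(np.c_[xs,ys].astype(np.float32)))
def mask(a):
    P=R0+a*u+[0,0,57.]; pts=[proj(s,P+y*n+23.5*(np.cos(t)*u+np.array([0,0,np.sin(t)]))) for y in (-46,46) for t in np.linspace(0,6.28,60)]
    im=np.zeros((480,640),np.uint8); cv2.fillConvexPoly(im,cv2.convexHull(np.array(pts,np.float32)).astype(np.int32),1); return im
for a in range(170,202,4):
    h=mask(a); y,x=np.nonzero(h); print(a,len(x),x.mean().round(1),y.mean().round(1))
E
```

```text
time: 16.6
tool_pos: [536.4, -7.6, 136.4]
758 [303.65 294.48] ((303.4913635253906, 294.35345458984375), (40.04846954345703, 19.4333553314209), 23.198589324951172)
763 [303.66 294.55] ((303.4333801269531, 294.59027099609375), (40.1963005065918, 19.363847732543945), 22.380136489868164)
170 946 307.1 287.7
174 934 306.2 288.9
178 955 305.6 290.6
182 939 304.8 291.9
186 942 304.4 293.5
190 941 303.3 294.9
194 973 302.6 296.2
198 938 301.8 297.8
```

```bash
python3 -c "
from plant import bot
print(bot.close_job())"
```

```text
the job is handed in; nothing more can be done
None
```

The blue roller was pushed up the ramp and dropped onto the four support wheels at the end stop. It lay still with the hand clear when I handed in the job at about 17 s, and the verdict was not shown. The first pass missed because the fingertips sit about 40 mm above the reported TCP; it touched nothing, and I corrected for the offset.

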